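# Index a setting blank to its next claw on the dividing head and hold it there

### The job

Take the flat-topped arbor that carries the small silver cup out of the wooden stake block, lower it (do not drop it) upright into the square bore of the dividing head until its shoulder is fully home, and let go of it. Then take the head's knurled ring and turn it clockwise, seen from above, exactly three clicks, never past the third nor backwards, to bring the next claw position round for cutting. Finish holding: the program ends with the gripper still firmly gripping the ring in its third notch, and the other stakes, the dish and the steel weight left where they stand.

Things in the scene. Friction and masses are not known exactly. Their poses are not given: they have to be found in the camera images.
- dividing_head: dividing head fixed to the bench: grey base plate 150 x 100 x 14 mm, round column, spring plunger on the +x side (top at z = 45 mm, reaches 98 mm out from the axis). Origin: on the vertical spindle axis at bench height, z up, x towards the plunger. On the spindle, from below: scalloped 18-notch plate 85 mm across (top z = 44 mm), knurled ring (z = 46 to 74), square face (z = 75)
- knurled_ring: knurled steel hand ring fast on the spindle, 54 mm diameter (55 over the knurling), 28 mm tall; grip it from above across its diameter, at any yaw. Origin: on the spindle axis at bench height; the ring spans z = 46 to 74 mm. It turns with the spindle; an engraved line on its top lies along its +x
- ring_grip (a point): point on the spindle axis 6 mm below the ring's top (68 mm above the bench): with the TCP here the fingertips clear the index plate by about 5 mm
- bore_mouth (a point): centre of the mouth of the spindle's square bore, on the flat spindle face 75 mm above the bench (36 mm square face, 1 mm proud of the ring). Bore 15.5 mm square, 28 mm deep, sides along this point's x and y, small chamfer at the mouth; it turns with the spindle
- index_spindle (a joint): turn of spindle, plate and ring, rad, positive clockwise seen from above. 0 = the starting notch (engraved line towards the plunger). A spring plunger drops into a notch every 0.349 rad (20 degrees): 0.349, 0.698, 1.047 (the third). Leaving a notch takes about 0.3 N m; past half way it snaps into the next. It keeps its notch when left alone, gripped or lightly pressed from above
- setting_arbor: the arbor to use, steel, 0.1 to 0.17 kg. Origin: centre of the underside of its shoulder, z up. Below: square tang 14 mm wide for 12 mm, tapering to 9 mm at the foot 26 mm down, flats along its x and y. Above: shoulder disc 32 mm diameter, 5 thick; shank 22 mm diameter from 5 to 29 mm (grip here, TCP 26 mm above the origin); silver cup, 18 mm outside, to 38 mm. Home = origin at the bore mouth
- stake_block: oak block fixed to the bench, 70 mm (x) x 190 mm (y) x 45 mm tall. Origin: centre of its underside. Three square holes 15.5 mm wide, 32 mm deep, at y = -60, 0 and +60 mm, sides along its x and y; one stake stands in each, its shoulder on the block's top and its flats along the block's sides. Which stake is where varies
- ball_stake: bystander: steel stake of the same tang and shoulder, with a 28 mm ball on a neck, 45 mm tall above the shoulder's underside (its origin)
- cone_stake: bystander: steel stake of the same tang and shoulder, with a pointed cone, 50 mm tall above the shoulder's underside (its origin)
- findings_dish: bystander: shallow aluminium dish, 92 mm across, 14 mm tall, with bits of brass in it. Origin: centre of its underside
- steel_weight: bystander: dark steel cylinder 48 mm diameter, 46 mm tall. Origin: centre of its underside
Not all that is in view belongs to the job. What is shaped like the setting_arbor but red is not meant.

How it is judged:
On the way, in this order (a step that is already met when the one before it is completed fails the run):
1. the arbor stands fully home in the head's bore, let go, with the spindle still in its starting notch (horizontal distance between setting_arbor and bore_mouth below 0.0025 m and z of setting_arbor in the frame of bore_mouth between -0.002 and 0.002 m and angle between setting_arbor's own z axis and vertical below 0.06 rad and contact force between the fingers and setting_arbor below 0.5 N and value of joint index_spindle between -0.1 and 0.1 rad), for 0.2 s.
2. the ring, gripped by the fingers, rests in its third notch (value of joint index_spindle between 0.9872 and 1.1072 rad and velocity of joint index_spindle between -0.1 and 0.1 rad/s and contact force between the fingers and knurled_ring above 8 N), for 0.3 s.
At the end, for the whole second after the job is handed in: the spindle rests within 0.06 rad of the third notch (1.047 rad clockwise), still, with the fingers gripping the knurled ring at more than 8 N; the arbor stands upright (within 0.06 rad) in the bore, its shoulder within 2 mm of the spindle face and 2.5 mm of the axis, not touched by the fingers (all of step 2 and horizontal distance between setting_arbor and bore_mouth below 0.0025 m and z of setting_arbor in the frame of bore_mouth between -0.002 and 0.002 m and angle between setting_arbor's own z axis and vertical below 0.06 rad and contact force between the fingers and setting_arbor below 0.5 N); the arm keeps its last pose, push and grip.
It fails at once if the ring is turned on past the third notch (value of joint index_spindle above 1.2 rad).
It fails at once if the ring is turned backwards out of its starting notch (value of joint index_spindle below -0.16 rad).
It fails at once if the arbor is dropped (falls free by about 10 mm or more) (linear speed of setting_arbor above 0.45 m/s and contact force between the fingers and setting_arbor below 0.5 N).
It fails at once if another stake is moved (distance of any of ball_stake, cone_stake from where it was at the start of the episode above 0.012 m).
It fails at once if the dish or the weight is moved (distance of any of findings_dish, steel_weight from where it was at the start of the episode above 0.02 m).
It also fails if it takes over 64 s, if anything falls off the work surface, if the arm or the gripper's body presses on something with over 40 N, if the wrist force passes 120 N, or if a joint passes its speed limit or range.

### The arm

A 6-joint arm with a two-finger parallel gripper is mounted at the origin on the work surface. World frame = base frame: x ahead of the robot, y to its left, z up, the work surface at z = 0. Lengths are in m, angles in rad, forces in N, time in s.
With the tool pointing down it reaches from about 0.275 to 0.75 m from the base axis. Payload 10.2 kg.
Tool frame: the origin (TCP) lies between the finger pads, 19 mm behind the fingertips; this is the grasp point; z points along the fingers, y is the line along which they close (so a half turn about z gives the same grasp; the last joint's range is limited). The gripper opens to 85 mm and grips with 20 to 120 N. Pads are 22 mm wide; open, the fingers measure 114 mm over their backs; the gripper's body (76 mm by 85 mm) begins 54 mm behind the grasp point. The pads swing forward as they close: fully open they stand 13 mm farther back than shut.
Start: joints at [1.127, 0.313, 1.498, -0, 1.331, -0.223], TCP at [0.115, 0.512, 0.25] pointing down, gripper open.
Joint ranges: [-2.94, 2.94], [-0.97, 2.17], [0.19, 2.56], [-1.23, 4.37], [0.02, 3.11], [-2.88, 2.88]. Speed limits (rad/s): [2.39, 2.39, 3.01, 3.14, 3.14, 3.14].

### API

Orientations are given as a unit quaternion [x, y, z, w].
In Python, from workcell import readout, optics, robot gives the robot as it stands.
- The arm moves only by the tool carry_out, never from a script. Its argument "plan" is a list of rows, each an object of numbers: "tx", "ty", "tz": the shift along the world's x, y, z in m; "twist": the turn about the world's z in rad. A call has 1 to 5 rows; each row shifts and turns the commanded pose from where the row before left it; what a row does not reach is not made up. A row lasts 1/8 s, in which the tool goes at most 62.5 mm and 10.7 degrees, less where a joint would pass 70% of its speed; a pose out of reach is approached as far as the arm can. A call with a gripper value outside its range is refused whole. "gripper" is the opening, from -1 (shut) to 1 (fully open), set as the call begins (left out, the last holds). The fingers move at their own pace and stop on an object; the grip force is fixed at half the most. Time passes only in rows, so rows that do not move let the fingers close. It gives the time, the measured TCP pose, the force, the opening and the grip force at its end, in the units of the state.
- readout.get_state(): the state, without advancing time (a new reading comes with each control period).
- optics.read_camera(name): name is "scene" or "top" or "wrist"; returns the picture (480x640x3 uint8, red, green, blue); there is no depth.
- optics.camera_info(name): a dict with "fx", "fy", "cx", "cy" (pixels), "world_from_camera" (4x4, takes a point from camera to world coordinates); the wrist camera has in their place "tool_from_camera" (4x4, takes a point from camera to tool coordinates, whose origin is the TCP and whose axes are the flange's). Camera axes: x right, y down, z forward; pixel columns grow to the right and rows downward; lengths in m; the calibration is good to about 2 mm. A picture is of the moment at which its call begins: read the wrist's pose just before it. camera_info takes no time and is no camera call.
- robot.hand_in(): hands the job in; it is judged then, once.
The state is a dict: "t": time; "q": joint angles; "qd": joint speeds; "joint_efforts": joint torques, N m; "position": TCP position; "ee_rot": TCP orientation; "force": force on the tool from outside, world axes, zero at the start; "moment": the same for the moment, N m; "gripper_width": opening from 0.0 (shut) to 1.0 (fully open); "gripper_force": force on a finger pad.
Only numpy, scipy, OpenCV 4.12 (cv2) and the standard library are available. Lean on these libraries where they do the work, as an engineer would, in place of code of your own. Each camera call takes 0.05 s, during which the arm holds its last target. There are 200 camera calls.

## Working session

There is one attempt and no reset: what is moved stays moved. The work goes in short steps, Python scripts to look and compute and a tool call to move; the robot and the scene stay as the last step left them, time stands still between calls to the robot, and variables do not carry over. Pictures are saved under pics/ and viewed, at most 12 in all, crops included, and the job is handed in when it is done.

Besides the shell and the picture viewer there is one more tool, called after "Emit:" as name([rows], argument=value, ...), one row to a line, values as JSON. carry_out: Moves the arm, as the interface text tells. Its arguments: {"type":"object","properties":{"plan":{"type":"array"},"gripper":{"type":"number"}},"required":["plan"]}

```bash
mkdir -p pics; python3 - <<'E'
from workcell import readout, optics, robot
import cv2,numpy as np
s=readout.get_state();print(s)
for n in("top","scene"):
    im=optics.read_camera(n);cv2.imwrite(f"pics/{n}0.png",im[:,:,::-1])
for n in("top","scene","wrist"):
    print(n,{k:np.round(v,4).tolist() for k,v in optics.camera_info(n).items()})
E
```

```text
{'t': 0.0, 'q': array([ 1.12662355e+00,  3.13442046e-01,  1.49847111e+00, -1.26760780e-05,
        1.33098644e+00, -2.23399143e-01]), 'qd': array([-8.62106189e-05,  1.10591099e-03,  9.92327545e-04,  6.32048932e-04,
       -1.35010494e-03, -1.18017239e-03]), 'joint_efforts': array([-1.94242508e-03, -4.12283742e+01, -2.59734035e+01, -4.43277686e-04,
        4.20005032e-03,  4.81644889e-06]), 'position': array([0.11487392, 0.51202866, 0.24942632]), 'ee_rot': array([ 1.10161247e-01,  9.93913514e-01, -6.19423413e-04, -2.08276321e-04]), 'force': array([ 0.28989599,  0.01458303, -0.30292057]), 'moment': array([ 0.02679262, -0.04250294,  0.0159056 ]), 'gripper_force': 0.0, 'gripper_width': 1.0039192812756248}
top {'fx': 495.1345, 'fy': 495.1345, 'cx': 315.7948, 'cy': 240.089, 'world_from_camera': [[-0.1096, -0.9687, 0.2227, 0.4101], [-0.994, 0.1073, -0.0224, -0.0316], [-0.0022, -0.2238, -0.9746, 1.0257], [0.0, 0.0, 0.0, 1.0]]}
scene {'fx': 460.6623, 'fy': 460.6623, 'cx': 332.2455, 'cy': 237.1126, 'world_from_camera': [[0.4996, 0.6831, -0.5327, 1.0396], [0.8662, -0.3981, 0.3019, -0.2795], [-0.0058, -0.6123, -0.7906, 0.7019], [0.0, 0.0, 0.0, 1.0]]}
wrist {'fx': 352.0824, 'fy': 352.0824, 'cx': 317.9173, 'cy': 232.4664, 'tool_from_camera': [[0.001, -0.9647, -0.2635, 0.0664], [1.0, 0.0013, -0.001, -0.0008], [0.0013, -0.2635, 0.9647, -0.1231], [0.0, 0.0, 0.0, 1.0]]}
```

View pics/top0.png

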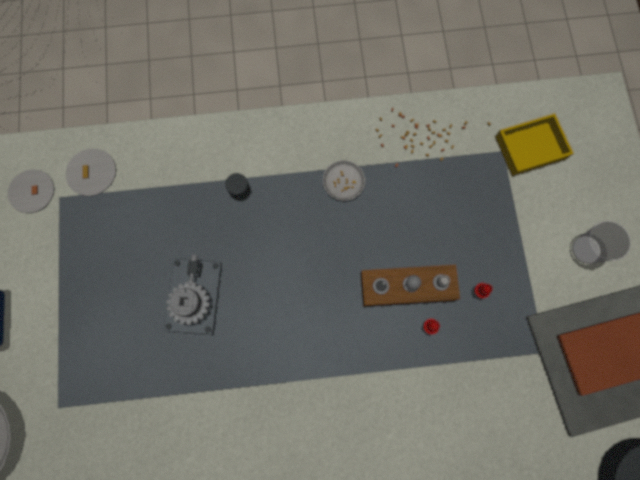

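View pics/scene0.png

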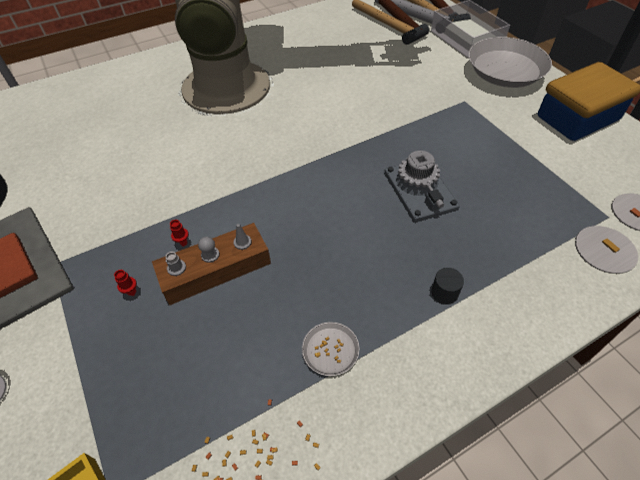

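The top view shows the block with its stakes at about (381,286), (411,284) and (441,283), the head at (188,302), the weight at (237,186), the dish at (344,181) and red pieces at (484,290) and (431,326). In the scene view the stakes are at (174,262), (208,246) and (241,235): cup, ball and cone. The reds there are (125,283) and (179,232).

Candidates for the arbor: the cup-topped silver stake at scene (174,262) / top (441,283), against the red look-alikes. The silver one stands in the block and fits. I'll confirm it in a crop.

```bash
cat > h.py <<'E'
import numpy as np,cv2
from workcell import readout,optics
from scipy.spatial.transform import Rotation as R
def ray(n,uv,T=None):
    c=optics.camera_info(n); T=np.array(c["world_from_camera"]) if T is None else T
    d=T[:3,:3]@np.array([(uv[0]-c["cx"])/c["fx"],(uv[1]-c["cy"])/c["fy"],1]); return T[:3,3],d
def plane(n,uv,z,T=None):
    o,d=ray(n,uv,T); return o+d*(z-o[2])/d[2]
def wristT():
    s=readout.get_state();T=np.eye(4);T[:3,:3]=R.from_quat(s["ee_rot"]).as_matrix();T[:3,3]=s["position"]
    return T@np.array(optics.camera_info("wrist")["tool_from_camera"])
E
python3 - <<'E'
from h import *
t=cv2.imread("pics/top0.png");s=cv2.imread("pics/scene0.png")
a=cv2.resize(s[205:315,100:290],None,fx=4,fy=4,interpolation=cv2.INTER_CUBIC)
cv2.imwrite("pics/crop1.png",a)
# block outline
hsv=cv2.cvtColor(t,cv2.COLOR_BGR2HSV);m=cv2.inRange(hsv,(5,90,40),(18,255,200));m[:,:340]=0;m[:240]=0;m[320:]=0;m[:,480:]=0
c=max(cv2.findContours(m,0,2)[0],key=cv2.contourArea);print(cv2.minAreaRect(c))
for n,uv,z in[("arbor",(442,282),.083),("ball",(411,284),.08),("cone",(381,286),.05),("head",(188,302),.075),("plunger",(195,266),.045),("red1",(484,290),.03),("red2",(431,326),.03)]:
    print(n,plane("top",uv,z).round(3))
for n,uv,z in[("arbor",(173,255),.083),("head",(421,158),.075)]: print(n,plane("scene",uv,z).round(3))
for p in cv2.boxPoints(cv2.minAreaRect(c)):print(plane("top",p,.045).round(3))
E
```

```text
((409.93963623046875, 285.0036926269531), (36.055057525634766, 96.7315902709961), 86.53176879882812)
arbor [ 0.517 -0.285  0.083]
ball [ 0.52  -0.226  0.08 ]
cone [ 0.526 -0.172  0.05 ]
head [0.533 0.203 0.075]
plunger [0.608 0.193 0.045]
red1 [ 0.498 -0.38   0.03 ]
red2 [ 0.439 -0.262  0.03 ]
arbor [ 0.522 -0.289  0.083]
head [0.534 0.211 0.075]
[ 0.563 -0.137  0.045]
[ 0.554 -0.331  0.045]
[ 0.482 -0.323  0.045]
[ 0.492 -0.132  0.045]
```

View pics/crop1.png

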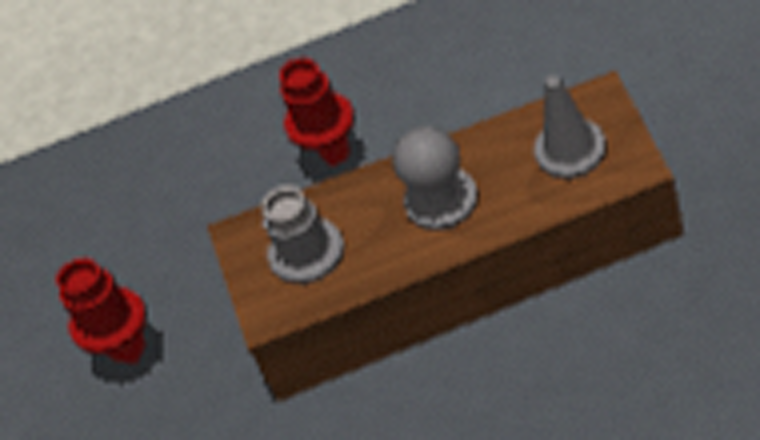

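The crop confirms it: the cup-topped grey stake at the -y end of the block, crop (285,235). The ball and cone stand beside it, and the two red pieces stand on the bench. On the way I'll look at the head with the wrist camera.

Emit:
carry_out([
  {"tx": 0.04,"ty": -0.03,"twist": -0.14},
  {"tx": 0.042,"ty": -0.0305,"twist": -0.15},
  {"tx": 0.042,"ty": -0.0305,"twist": -0.15},
  {"tx": 0.042,"ty": -0.0305,"twist": -0.15},
  {"tx": 0.042,"ty": -0.0305,"twist": -0.15},
])

```text
invalid input
```

Emit:
carry_out([
  {"tx": 0.042,"ty": -0.0305,"twist": -0.15},
  {"tx": 0.042,"ty": -0.0305,"twist": -0.15,"tz": -0.01},
  {"tx": 0.042,"ty": -0.0305,"twist": -0.15,"tz": -0.02},
  {"tx": 0.042,"ty": -0.0305,"twist": -0.15,"tz": -0.01},
  {"tx": 0.042,"ty": -0.0305,"twist": -0.14},
])

```text
invalid input
```

Emit:
carry_out([
  {},
  {},
])

```text
invalid input
```

```bash
python3 - <<'E'
from h import *
s=readout.get_state();T=wristT();np.save("T1.npy",T);print(s["t"],s["position"],s["q"],R.from_quat(s["ee_rot"]).as_matrix()[:,1])
im=optics.read_camera("wrist");cv2.imwrite("pics/w1.png",im[:,:,::-1])
E
```

```text
0.1 [0.11490292 0.51206788 0.24948066] [ 1.12658829e+00  3.13422673e-01  1.49835307e+00  2.52581893e-05
  1.33098175e+00 -2.23420001e-01] [ 0.21900417  0.97572327 -0.00113046]
```

View pics/w1.png

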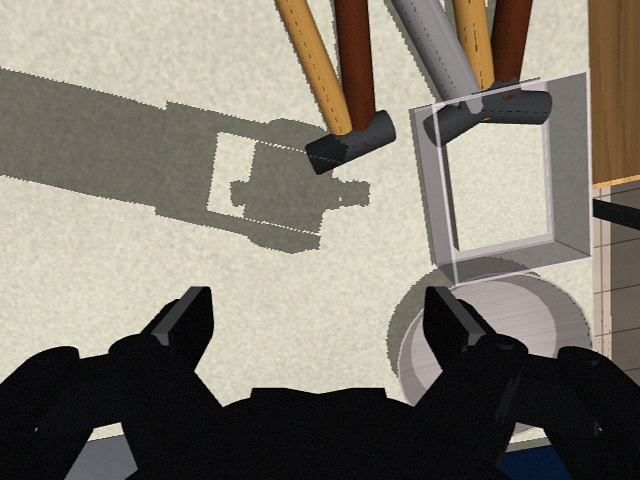

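The picture shows only the bench, with no head in view: the moves were refused. I'll retry with all four keys in each row.

Emit:
carry_out([
  {"tx": 0.04,"ty": -0.03,"tz": 0,"twist": -0.14},
  {"tx": 0.042,"ty": -0.0305,"tz": 0,"twist": -0.15},
  {"tx": 0.042,"ty": -0.0305,"tz": 0,"twist": -0.15},
  {"tx": 0.042,"ty": -0.0305,"tz": 0,"twist": -0.15},
  {"tx": 0.042,"ty": -0.0305,"tz": 0,"twist": -0.15},
])

```text
t: 0.78
position: [0.3241, 0.359, 0.2499]
ee_rot: [0.464, 0.886, -0.0, -0.0]
force: [0.1, 0.8, 0.3]
gripper_width: 1.001
gripper_force: 0.0
```

Emit:
carry_out([
  {"tx": 0.042,"ty": -0.0305,"tz": 0,"twist": -0.15},
  {"tx": 0.042,"ty": -0.0305,"twist": -0.15,"tz": -0.01},
  {"tx": 0.042,"ty": -0.0305,"twist": -0.15,"tz": -0.02},
  {"tx": 0.042,"ty": -0.0305,"twist": -0.15,"tz": -0.01},
  {"tx": 0.042,"ty": -0.0305,"tz": 0,"twist": -0.14},
])

```text
t: 1.4
position: [0.5338, 0.2064, 0.2089]
ee_rot: [0.753, 0.658, -0.001, -0.001]
force: [0.2, -0.1, -0.1]
gripper_width: 1.002
gripper_force: 0.0
```

Emit:
carry_out([
  {"tx": 0,"ty": 0,"tz": 0,"twist": 0},
  {"tx": 0,"ty": 0,"tz": 0,"twist": 0},
])

```text
t: 1.65
position: [0.5325, 0.208, 0.2097]
ee_rot: [0.751, 0.66, -0.0, -0.0]
force: [-0.5, 0.5, 0.6]
gripper_width: 0.999
gripper_force: 0.0
```

```bash
python3 - <<'E'
from h import *
s=readout.get_state();T=wristT();np.save("T1.npy",T);print(s["t"],s["position"],s["q"],R.from_quat(s["ee_rot"]).as_matrix()[:,1])
im=optics.read_camera("wrist");cv2.imwrite("pics/w2.png",im[:,:,::-1])
E
```

```text
1.65 [0.53253317 0.20797573 0.2097082 ] [1.67363525e-01 4.47782547e-01 1.41188617e+00 2.58452594e-04
 1.28281938e+00 2.96563937e-01] [ 9.91655327e-01 -1.28914118e-01 -9.28763445e-04]
```

View pics/w2.png

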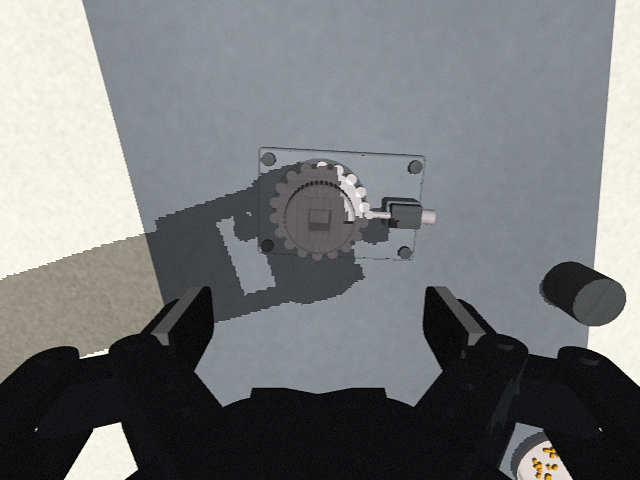

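The head is at about (320,217), with the bore a dark square there, the plunger to the right at (405,213), the weight at (585,295) and the dish at (545,465). I'll enlarge the head to measure it.

```bash
python3 - <<'E'
from h import *
im=cv2.imread("pics/w2.png");g=cv2.cvtColor(im,6)
c=g[160:270,255:425]; c=cv2.resize(cv2.convertScaleAbs(c,alpha=1.8),None,fx=4.5,fy=4.5,interpolation=cv2.INTER_CUBIC)
cv2.imwrite("pics/crop2.png",c)
E
```

```text
(no output)
```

View pics/crop2.png

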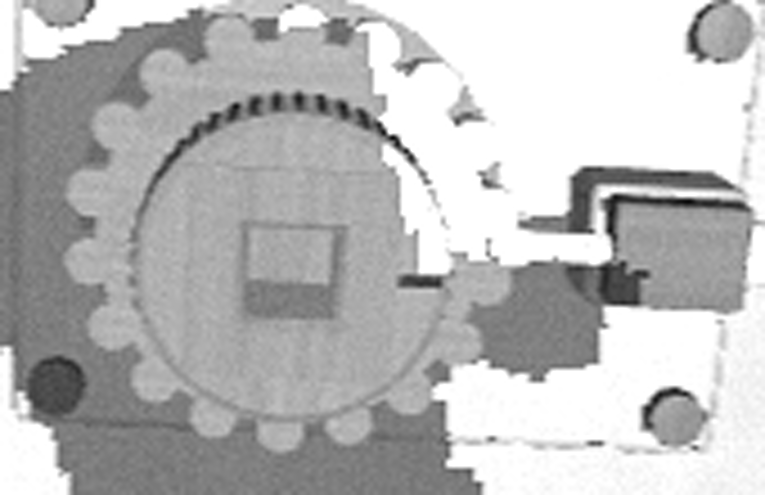

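The crop shows the bore mouth centred at about (294,270), the ring at (292,266), the engraved line at (420,281) pointing at the plunger, and the plate edges slightly tilted.

```bash
python3 - <<'E'
from h import *
T=np.load("T1.npy");P=lambda u,v,z:plane("wrist",(255+(u+.5)/4.5-.5,160+(v+.5)/4.5-.5),z,T)
print("bore",P(294,270,.075),"ringc",P(292.5,268,.074))
print("bore scene/top",plane("scene",(421,159),.075),plane("top",(183.5,300.5),.075))
d=P(442,281,.074)-P(400,281,.074);a=lambda d:np.degrees(np.arctan2(d[1],d[0]))
print("line",a(P(420,281,.074)-P(294,270,.075)))
print("boltsfar",a(P(722,30,.018)-P(62,0,.018)),"near",a(P(677,417,.018)-P(56,385,.018)))
print("sides",a(P(722,30,.018)-P(677,417,.018))-90,a(P(62,0,.018)-P(56,385,.018))-90)
print("plate edge",a(P(700,447,.014)-P(20,420,.014)))
print("boltcentre",(P(722,30,.018)+P(62,0,.018)+P(677,417,.018)+P(56,385,.018))/4)
print("face edge",a(P(400,172,.075)-P(190,165,.075)), "bore edge",a(P(345,223,.075)-P(245,223,.075)))
E
```

```text
bore [0.5347682  0.21273258 0.075     ] ringc [0.53453635 0.21287139 0.074     ]
bore scene/top [0.53638275 0.20925563 0.075     ] [0.53707028 0.21164406 0.075     ]
line -13.080623934167964
boltsfar -9.899379569431751 near -10.414635424126963
sides -9.907413879571152 -10.39334869859809
plate edge -9.717168963454473
boltcentre [0.5518999 0.2085908 0.018    ]
face edge -9.258868088232004 bore edge -7.328973851061361
```

Emit:
carry_out([
  {"tx": -0.0015,"ty": -0.05,"tz": 0,"twist": 0},
  {"tx": -0.002,"ty": -0.055,"tz": 0,"twist": 0.02},
  {"tx": -0.002,"ty": -0.055,"tz": 0,"twist": 0.02},
  {"tx": -0.002,"ty": -0.055,"tz": 0,"twist": 0.02},
  {"tx": -0.002,"ty": -0.055,"tz": 0,"twist": 0.02},
])

```text
t: 2.33
position: [0.5229, -0.0627, 0.2104]
ee_rot: [0.724, 0.69, 0.0, 0.0]
force: [1.0, 0.1, -0.4]
gripper_width: 1.001
gripper_force: 0.0
```

Emit:
carry_out([
  {"tx": -0.002,"ty": -0.055,"tz": 0,"twist": 0},
  {"tx": -0.002,"ty": -0.055,"tz": 0,"twist": 0},
  {"tx": -0.002,"ty": -0.055,"tz": 0,"twist": 0},
  {"tx": 0,"ty": -0.055,"tz": 0,"twist": 0},
  {"tx": 0,"ty": -0.01,"tz": 0,"twist": 0},
])

```text
t: 2.95
position: [0.5171, -0.2939, 0.2098]
ee_rot: [0.725, 0.689, -0.0, 0.0]
force: [1.2, 0.3, 0.6]
gripper_width: 0.998
gripper_force: 0.0
```

Emit:
carry_out([
  {"tx": 0,"ty": 0,"tz": 0,"twist": 0},
  {"tx": 0,"ty": 0,"tz": 0,"twist": 0},
])

```text
t: 3.2
position: [0.5179, -0.2905, 0.2102]
ee_rot: [0.724, 0.69, 0.0, -0.0]
force: [-1.2, -0.8, 0.6]
gripper_width: 1.001
gripper_force: 0.0
```

```bash
python3 - <<'E'
from h import *
s=readout.get_state();T=wristT();np.save("T2.npy",T);print(s["t"],s["position"],s["q"],R.from_quat(s["ee_rot"]).as_matrix()[:,1])
im=optics.read_camera("wrist")[:,:,::-1];cv2.imwrite("pics/w3.png",im)
cv2.imwrite("pics/crop3.png",cv2.resize(im[130:330,190:450],None,fx=3,fy=3,interpolation=cv2.INTER_CUBIC))
E
```

```text
3.2 [ 0.51785522 -0.2904667   0.21023937] [-7.08413039e-01  4.94909069e-01  1.33807769e+00  2.31044085e-04
  1.30868966e+00 -6.60662180e-01] [ 9.98857282e-01 -4.77925309e-02  7.07852504e-05]
```

View pics/crop3.png

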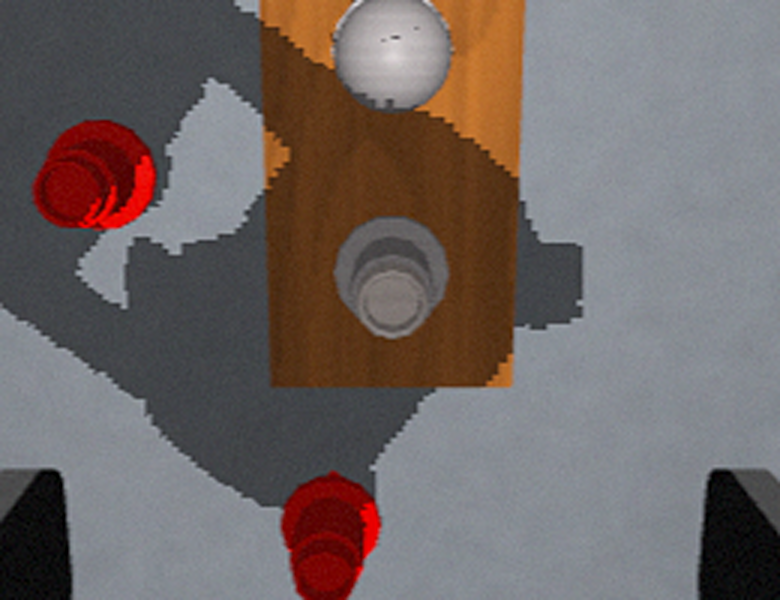

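The arbor's cup is at about crop (391,301) and its shoulder at (391,271). The ball is at (393,55), the reds are at (90,180) and (330,540), and the block's sides run from (262,20) to (271,386) and from (525,20) to (513,386).

```bash
python3 - <<'E'
from h import *
T=np.load("T2.npy");P=lambda u,v,z:plane("wrist",(190+(u+.5)/3-.5,130+(v+.5)/3-.5),z,T)
a=lambda d:np.degrees(np.arctan2(d[1],d[0]))
print("cup",P(391.5,301,.083),"shoulder",P(391.5,272,.05))
print("L",a(P(262,20,.045)-P(271,386,.045))-90,"R",a(P(525,20,.045)-P(513,386,.045))-90,"E",a(P(513,386,.045)-P(271,386,.045)))
print("width",np.linalg.norm(P(513,386,.045)-P(271,386,.045)),"end mid",(P(513,386,.045)+P(271,386,.045))/2)
print("reds",P(75,188,.064),P(325,575,.064))
E
```

```text
cup [ 0.51958539 -0.29160727  0.083     ] shoulder [ 0.51974126 -0.29216251  0.05      ]
L -2.9838825398117876 R -2.611568065742432 E -2.6661180243737608
width 0.06992392369340865 end mid [ 0.51833131 -0.32716524  0.045     ]
reds [ 0.43972615 -0.26293639  0.064     ] [ 0.49695102 -0.37631881  0.064     ]
```

Emit:
carry_out([
  {"tx": 0.002,"ty": 0,"tz": -0.04,"twist": 0},
  {"tx": 0,"ty": 0,"tz": -0.04,"twist": 0},
  {"tx": 0,"ty": 0,"tz": -0.03,"twist": 0},
  {"tx": 0,"ty": 0,"tz": 0,"twist": 0},
  {"tx": 0,"ty": 0,"tz": 0,"twist": 0},
])

```text
t: 3.88
position: [0.5202, -0.2922, 0.1016]
ee_rot: [0.724, 0.689, 0.0, 0.001]
force: [-0.6, -0.0, 0.8]
gripper_width: 0.999
gripper_force: 0.0
```

Emit:
carry_out([
  {"tx": 0,"ty": 0,"tz": 0,"twist": 0},
  {"tx": 0,"ty": 0,"tz": 0,"twist": 0},
])

```text
t: 4.12
position: [0.5198, -0.2924, 0.1009]
ee_rot: [0.725, 0.689, 0.0, 0.001]
force: [-0.6, -0.4, -0.1]
gripper_width: 0.997
gripper_force: 0.0
```

Emit:
carry_out([
  {"tx": 0,"ty": 0,"tz": -0.01,"twist": 0},
  {"tx": 0,"ty": 0,"tz": -0.01,"twist": 0},
  {"tx": 0,"ty": 0,"tz": -0.009,"twist": 0},
  {"tx": 0,"ty": 0,"tz": 0,"twist": 0},
  {"tx": 0,"ty": 0,"tz": 0,"twist": 0},
])

```text
t: 4.75
position: [0.5196, -0.2923, 0.0711]
ee_rot: [0.725, 0.689, -0.0, 0.0]
force: [-0.9, -0.2, -0.1]
gripper_width: 1.0
gripper_force: 0.0
```

Emit:
carry_out([
  {"tx": 0,"ty": 0,"tz": 0,"twist": 0},
  {"tx": 0,"ty": 0,"tz": 0,"twist": 0},
  {"tx": 0,"ty": 0,"tz": 0,"twist": 0},
  {"tx": 0,"ty": 0,"tz": 0,"twist": 0},
  {"tx": 0,"ty": 0,"tz": 0,"twist": 0},
], gripper=-1)

```text
t: 5.38
position: [0.5197, -0.2924, 0.0713]
ee_rot: [0.725, 0.689, 0.0, 0.0]
force: [0.5, -0.2, 3.2]
gripper_width: 0.238
gripper_force: 58.6
```

Emit:
carry_out([
  {"tx": 0,"ty": 0,"tz": 0,"twist": 0},
  {"tx": 0,"ty": 0,"tz": 0,"twist": 0},
])

```text
t: 5.62
position: [0.5197, -0.2924, 0.0713]
ee_rot: [0.725, 0.689, 0.0, 0.0]
force: [0.8, 0.5, 4.8]
gripper_width: 0.229
gripper_force: 58.7
```

Emit:
carry_out([
  {"tx": 0,"ty": 0,"tz": 0.005,"twist": 0},
  {"tx": 0,"ty": 0,"tz": 0.01,"twist": 0},
  {"tx": 0,"ty": 0,"tz": 0.02,"twist": 0},
  {"tx": 0,"ty": 0,"tz": 0.03,"twist": 0},
  {"tx": 0,"ty": 0,"tz": 0.04,"twist": 0},
])

```text
t: 6.25
position: [0.5191, -0.2919, 0.1767]
ee_rot: [0.725, 0.689, -0.0, -0.001]
force: [0.9, -0.1, -1.0]
gripper_width: 0.232
gripper_force: 58.7
```

Emit:
carry_out([
  {"tx": 0,"ty": 0,"tz": 0.02,"twist": 0},
  {"tx": 0,"ty": 0,"tz": 0,"twist": 0},
  {"tx": 0,"ty": 0,"tz": 0,"twist": 0},
  {"tx": 0,"ty": 0,"tz": 0,"twist": 0},
])

```text
t: 6.75
position: [0.5192, -0.292, 0.1948]
ee_rot: [0.725, 0.689, -0.0, -0.001]
force: [-0.2, -0.3, -1.1]
gripper_width: 0.236
gripper_force: 58.7
```

```bash
python3 - <<'E'
from h import *
s=readout.get_state();T=wristT();np.save("T3.npy",T);print(s["t"],s["position"],s["gripper_width"])
im=optics.read_camera("wrist")[:,:,::-1];cv2.imwrite("pics/w4.png",im)
sc=optics.read_camera("scene")[:,:,::-1];cv2.imwrite("pics/s4.png",sc)
c=optics.camera_info("scene");Ti=np.linalg.inv(np.array(c["world_from_camera"]));p=Ti@np.r_[s["position"],1];u=int(c["fx"]*p[0]/p[2]+c["cx"]);v=int(c["fy"]*p[1]/p[2]+c["cy"]);print(u,v)
A=cv2.resize(im[220:400,240:400],(400,450),interpolation=cv2.INTER_CUBIC)
B=cv2.resize(sc[v-40:v+50,u-40:u+40],(400,450),interpolation=cv2.INTER_CUBIC)
cv2.imwrite("pics/crop4.png",np.hstack([A,B]))
E
```

```text
6.75 [ 0.51915694 -0.2920167   0.19479213] 0.2355571420746539
149 209
```

View pics/crop4.png

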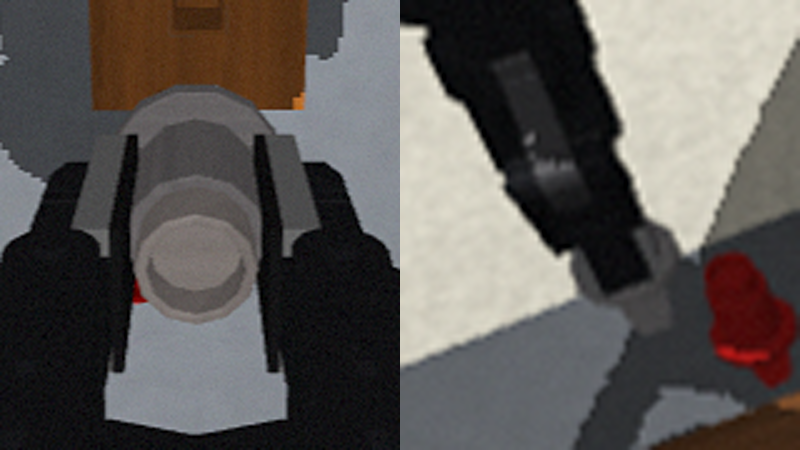

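The arbor is held upright and centred between the pads, with the cup rim at about crop (198,268) and the shoulder's far edge at y=85. Next I'll compute the in-hand offset.

```bash
python3 - <<'E'
from h import *
C=np.array(optics.camera_info("wrist")["tool_from_camera"])
P=lambda u,v,z:plane("wrist",(240+(u+.5)/2.5-.5,220+(v+.5)/2.5-.5),z,C)
print("cup",P(198,268,-.0117),P(136,268,-.0117),P(260,268,-.0117),"top/bottom",P(198,213,-.0117),P(198,323,-.0117))
print("shoulder edge-16",P(196,85,.0213)-[.016,0,0], "flange junction cupbase",P(196,175,-.0027)-[.011,0,0])
print("tool axes",R.from_quat(readout.get_state()["ee_rot"]).as_matrix().round(3).tolist())
E
```

```text
cup [ 0.00054559  0.00057245 -0.0117    ] [ 0.00053263 -0.00821386 -0.0117    ] [ 0.00055854  0.00935772 -0.0117    ] top/bottom [ 0.00911366  0.00055726 -0.0117    ] [-0.00834644  0.00058822 -0.0117    ]
shoulder edge-16 [0.00064111 0.00026187 0.0213    ] flange junction cupbase [-0.00026969  0.00027484 -0.0027    ]
tool axes [[0.05, 0.999, -0.001], [0.999, -0.05, 0.001], [0.001, -0.001, -1.0]]
```

Emit:
carry_out([
  {"tx": 0,"ty": 0.04,"tz": 0,"twist": 0},
  {"tx": 0.002,"ty": 0.055,"tz": 0,"twist": -0.026},
  {"tx": 0.002,"ty": 0.055,"tz": 0,"twist": -0.025},
  {"tx": 0.002,"ty": 0.055,"tz": 0,"twist": -0.025},
  {"tx": 0.002,"ty": 0.055,"tz": 0,"twist": -0.025},
])

```text
t: 7.48
position: [0.5273, -0.0305, 0.1958]
ee_rot: [0.759, 0.651, -0.0, -0.0]
force: [0.4, 0.4, -1.3]
gripper_width: 0.229
gripper_force: 58.8
```

Emit:
carry_out([
  {"tx": 0.002,"ty": 0.055,"tz": 0,"twist": -0.025},
  {"tx": 0.002,"ty": 0.055,"tz": 0,"twist": 0},
  {"tx": 0.003,"ty": 0.055,"tz": 0,"twist": 0},
  {"tx": 0,"ty": 0.05,"tz": 0,"twist": 0},
  {"tx": 0,"ty": 0.029,"tz": 0,"twist": 0},
])

```text
t: 8.1
position: [0.534, 0.214, 0.1956]
ee_rot: [0.766, 0.643, -0.0, -0.0]
force: [-0.5, -0.4, -0.3]
gripper_width: 0.233
gripper_force: 58.8
```

Emit:
carry_out([
  {"tx": 0,"ty": 0,"tz": -0.02,"twist": 0},
  {"tx": 0,"ty": 0,"tz": -0.02,"twist": 0},
  {"tx": 0,"ty": 0,"tz": -0.01,"twist": 0},
  {"tx": 0,"ty": 0,"tz": 0,"twist": 0},
  {"tx": 0,"ty": 0,"tz": 0,"twist": 0},
])

```text
t: 8.72
position: [0.5349, 0.2118, 0.1468]
ee_rot: [0.767, 0.642, 0.001, 0.0]
force: [-0.6, 0.2, -0.4]
gripper_width: 0.234
gripper_force: 58.8
```

```bash
python3 - <<'E'
from h import *
s=readout.get_state();T=wristT();np.save("T5.npy",T);y=R.from_quat(s["ee_rot"]).as_matrix()[:,1];print(s["t"],s["position"],np.arctan2(y[1],y[0]),s["force"])
im=optics.read_camera("wrist")[:,:,::-1];cv2.imwrite("pics/w5.png",im)
sc=optics.read_camera("scene")[:,:,::-1];cv2.imwrite("pics/s5.png",sc)
A=cv2.resize(im[180:340,240:400],(400,400),interpolation=cv2.INTER_CUBIC)
B=cv2.resize(sc[100:200,370:470],(400,400),interpolation=cv2.INTER_CUBIC)
cv2.imwrite("pics/crop5.png",np.hstack([A,B]))
E
```

```text
8.725 [0.53485926 0.21176657 0.14676589] -0.17613944646117036 [-0.5575624   0.24004456 -0.42646541]
```

View pics/crop5.png

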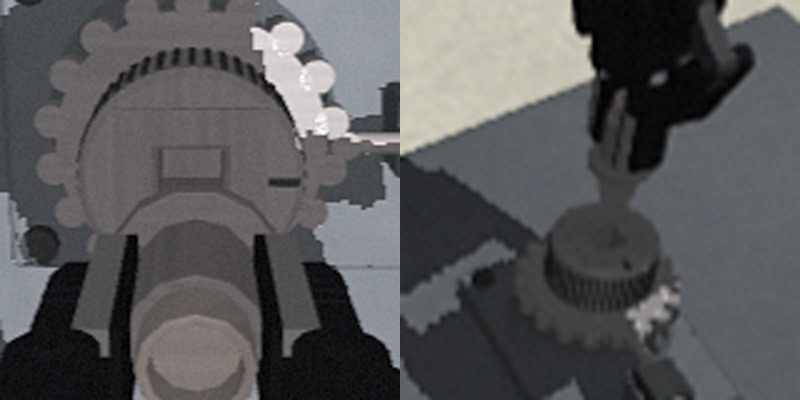

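The arbor hangs above the bore. In the left crop the bore is about x 157–228 with its top edge at y=147, and the ring spans x 78–304. The arbor axis is at about x=197, so I'll check the small sideways offset.

```bash
python3 - <<'E'
from h import *
T=np.load("T5.npy");P=lambda u,v,z:plane("wrist",(240+(u+.5)/2.5-.5,180+(v+.5)/2.5-.5),z,T)
c=P(193,147,.075);print("bore top-edge mid",c,"width",np.linalg.norm(P(228,147,.075)-P(158,147,.075)))
a=-.176;print("centre from edge (16.5 mouth)",c+.00825*np.array([np.sin(a),-np.cos(a),0]))
print("ring extremes mid",(P(78,165,.074)+P(304,165,.074))/2,"line",P(284,183,.074))
o=np.array([.5349,.2118]);print("line in tool dirs",(P(284,183,.074)[:2]-[.5348,.2125])@np.array([[np.cos(a),-np.sin(a)],[np.sin(a),np.cos(a)]]))
e=P(190,108,.075);print("face edge-18",e+.018*np.array([np.sin(a),-np.cos(a),0]))
E
```

```text
bore top-edge mid [0.53617928 0.22039739 0.075     ] width 0.016148732246406006
centre from edge (16.5 mouth) [0.53473477 0.21227483 0.075     ]
ring extremes mid [0.53490326 0.21588407 0.074     ] line [0.55560279 0.20772578 0.074     ]
line in tool dirs [ 0.02131736 -0.00105805]
face edge-18 [0.53397472 0.21191299 0.075     ]
```

Emit:
carry_out([
  {"tx": -0.0005,"ty": 0,"tz": -0.01,"twist": 0},
  {"tx": 0,"ty": 0,"tz": -0.01,"twist": 0},
  {"tx": 0,"ty": 0,"tz": -0.008,"twist": 0},
  {"tx": 0,"ty": 0,"tz": 0,"twist": 0},
  {"tx": 0,"ty": 0,"tz": 0,"twist": 0},
])

```text
t: 9.45
position: [0.5341, 0.2118, 0.1182]
ee_rot: [0.767, 0.642, 0.0, 0.0]
force: [-0.2, -0.7, -0.4]
gripper_width: 0.233
gripper_force: 58.8
```

Emit:
carry_out([
  {"tx": 0,"ty": 0,"tz": -0.003,"twist": 0},
  {"tx": 0,"ty": 0,"tz": -0.003,"twist": 0},
  {"tx": 0,"ty": 0,"tz": -0.002,"twist": 0},
  {"tx": 0,"ty": 0,"tz": 0,"twist": 0},
])

```text
t: 9.95
position: [0.5339, 0.2117, 0.1098]
ee_rot: [0.767, 0.642, -0.0, -0.0]
force: [0.3, 1.2, -0.7]
gripper_width: 0.234
gripper_force: 58.8
```

Emit:
carry_out([
  {"tx": 0,"ty": 0,"tz": -0.002,"twist": 0},
  {"tx": 0,"ty": 0,"tz": -0.002,"twist": 0},
  {"tx": 0,"ty": 0,"tz": -0.002,"twist": 0},
  {"tx": 0,"ty": 0,"tz": 0,"twist": 0},
])

```text
t: 10.45
position: [0.5339, 0.2118, 0.1038]
ee_rot: [0.767, 0.642, -0.0, -0.0]
force: [0.1, 0.2, 0.2]
gripper_width: 0.235
gripper_force: 58.8
```

Emit:
carry_out([
  {"tx": 0,"ty": 0,"tz": -0.001,"twist": 0},
  {"tx": 0,"ty": 0,"tz": -0.001,"twist": 0},
  {"tx": 0,"ty": 0,"tz": 0,"twist": 0},
])

```text
t: 10.82
position: [0.534, 0.2118, 0.1019]
ee_rot: [0.767, 0.642, -0.0, -0.0]
force: [0.3, -0.2, -1.0]
gripper_width: 0.233
gripper_force: 58.8
```

Emit:
carry_out([
  {"tx": 0,"ty": 0,"tz": -0.0005,"twist": 0},
  {"tx": 0,"ty": 0,"tz": -0.0005,"twist": 0},
  {"tx": 0,"ty": 0,"tz": 0,"twist": 0},
])

```text
t: 11.2
position: [0.5341, 0.2118, 0.1013]
ee_rot: [0.767, 0.642, 0.0, 0.0]
force: [-0.8, -0.3, 3.1]
gripper_width: 0.233
gripper_force: 58.9
```

Emit:
carry_out([
  {"tx": 0,"ty": 0,"tz": -0.0005,"twist": 0},
  {"tx": 0,"ty": 0,"tz": -0.0005,"twist": 0},
  {"tx": 0,"ty": 0,"tz": 0,"twist": 0},
])

```text
t: 11.58
position: [0.5341, 0.2118, 0.1013]
ee_rot: [0.766, 0.642, 0.0, 0.0]
force: [-5.3, -1.4, 12.0]
gripper_width: 0.235
gripper_force: 60.0
```

It's seated: force rises at z=0.1013, exactly the predicted height. I'll ease off and release.

Emit:
carry_out([
  {"tx": 0,"ty": 0,"tz": 0.0005,"twist": 0},
  {"tx": 0,"ty": 0,"tz": 0,"twist": 0},
])

```text
t: 11.82
position: [0.5341, 0.2118, 0.1013]
ee_rot: [0.766, 0.642, 0.0, 0.0]
force: [-3.3, -1.1, 7.7]
gripper_width: 0.231
gripper_force: 59.7
```

Emit:
carry_out([
  {"tx": 0,"ty": 0,"tz": 0,"twist": 0},
  {"tx": 0,"ty": 0,"tz": 0,"twist": 0},
  {"tx": 0,"ty": 0,"tz": 0,"twist": 0},
  {"tx": 0,"ty": 0,"tz": 0,"twist": 0},
  {"tx": 0,"ty": 0,"tz": 0,"twist": 0},
], gripper=1)

```text
t: 12.45
position: [0.534, 0.2118, 0.1004]
ee_rot: [0.767, 0.642, -0.0, -0.0]
force: [0.1, -0.2, -0.6]
gripper_width: 0.998
gripper_force: 0.0
```

Emit:
carry_out([
  {"tx": 0,"ty": 0,"tz": 0,"twist": 0},
  {"tx": 0,"ty": 0,"tz": 0,"twist": 0},
  {"tx": 0,"ty": 0,"tz": 0,"twist": 0},
])

```text
t: 12.82
position: [0.534, 0.2118, 0.1005]
ee_rot: [0.767, 0.642, -0.0, -0.0]
force: [-0.1, -0.0, 0.8]
gripper_width: 1.006
gripper_force: 0.0
```

```bash
python3 - <<'E'
from h import *
s=readout.get_state();T=wristT();np.save("T6.npy",T);print(s["t"],s["position"],s["q"],s["force"],s["gripper_width"])
im=optics.read_camera("wrist")[:,:,::-1];cv2.imwrite("pics/w6.png",im)
sc=optics.read_camera("scene")[:,:,::-1];cv2.imwrite("pics/s6.png",sc)
A=cv2.resize(im[160:360,220:420],(400,400),interpolation=cv2.INTER_CUBIC)
B=cv2.resize(sc[100:200,370:470],(400,400),interpolation=cv2.INTER_CUBIC)
cv2.imwrite("pics/crop6.png",np.hstack([A,B]))
E
```

```text
12.825 [0.53397094 0.21176944 0.10050116] [1.73688305e-01 5.73348074e-01 1.52224586e+00 2.08645973e-05
 1.04605098e+00 3.49648319e-01] [-0.07794302 -0.04362291  0.76220815] 1.0060724138703214
```

View pics/crop6.png

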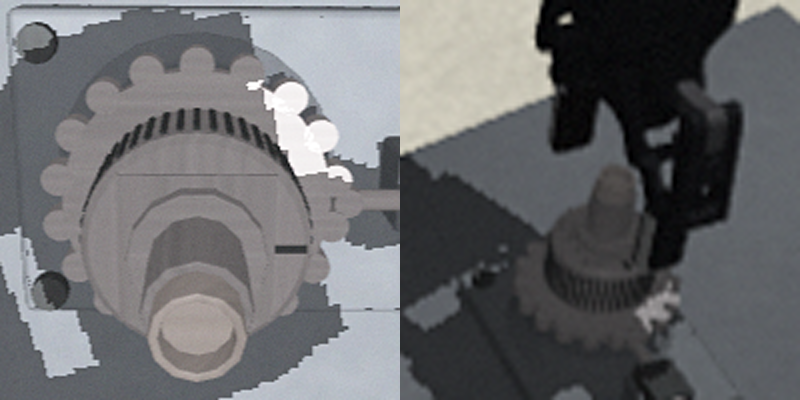

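The arbor stands upright and home, shoulder flat on the face, with the spindle line at left crop (290,249) still towards the plunger. I'll lower onto the ring and grip.

Emit:
carry_out([
  {"tx": 0.0003,"ty": 0.0002,"tz": -0.01,"twist": 0},
  {"tx": 0,"ty": 0,"tz": -0.01,"twist": 0},
  {"tx": 0,"ty": 0,"tz": -0.008,"twist": 0},
  {"tx": 0,"ty": 0,"tz": -0.004,"twist": 0},
  {"tx": 0,"ty": 0,"tz": 0,"twist": 0},
])

```text
t: 13.55
position: [0.5342, 0.2119, 0.0682]
ee_rot: [0.767, 0.642, -0.0, -0.0]
force: [-0.5, -0.8, 0.2]
gripper_width: 1.002
gripper_force: 0.0
```

Emit:
carry_out([
  {"tx": 0,"ty": 0,"tz": 0,"twist": 0},
  {"tx": 0,"ty": 0,"tz": 0,"twist": 0},
  {"tx": 0,"ty": 0,"tz": 0,"twist": 0},
  {"tx": 0,"ty": 0,"tz": 0,"twist": 0},
  {"tx": 0,"ty": 0,"tz": 0,"twist": 0},
], gripper=-1)

```text
t: 14.18
position: [0.534, 0.2121, 0.0693]
ee_rot: [0.766, 0.642, -0.0, -0.0]
force: [-4.0, -0.9, 6.6]
gripper_width: 0.614
gripper_force: 63.2
```

Emit:
carry_out([
  {"tx": 0,"ty": 0,"tz": 0,"twist": -0.05},
  {"tx": 0,"ty": 0,"tz": 0,"twist": -0.1},
  {"tx": 0,"ty": 0,"tz": 0,"twist": -0.1},
  {"tx": 0,"ty": 0,"tz": 0,"twist": -0.099},
  {"tx": 0,"ty": 0,"tz": 0,"twist": 0},
])

```text
t: 14.8
position: [0.5338, 0.2121, 0.0693]
ee_rot: [0.867, 0.499, -0.0, -0.0]
force: [-5.9, -0.0, 7.7]
gripper_width: 0.612
gripper_force: 63.3
```

```bash
python3 - <<'E'
from h import *
s=readout.get_state();y=R.from_quat(s["ee_rot"]).as_matrix()[:,1];print(np.arctan2(y[1],y[0])+.176,s["q"],s["moment"],s["force"],s["gripper_force"])
E
```

```text
-0.34980617750951076 [1.74313976e-01 6.17055164e-01 1.54314360e+00 2.96050431e-04
 9.82419055e-01 6.99955494e-01] [-0.0024489   0.9688052  -0.00523098] [-5.939599   -0.03162652  7.6673453 ] 63.29862043485946
```

First click done: the tool has turned -0.350 rad and the torque is near zero. Two more.

Emit:
carry_out([
  {"tx": 0,"ty": 0,"tz": 0,"twist": -0.05},
  {"tx": 0,"ty": 0,"tz": 0,"twist": -0.1},
  {"tx": 0,"ty": 0,"tz": 0,"twist": -0.1},
  {"tx": 0,"ty": 0,"tz": 0,"twist": -0.099},
  {"tx": 0,"ty": 0,"tz": 0,"twist": 0},
])

```text
t: 15.42
position: [0.5335, 0.2123, 0.0693]
ee_rot: [0.94, 0.341, -0.001, -0.0]
force: [-7.0, 0.3, 7.6]
gripper_width: 0.609
gripper_force: 63.4
```

Emit:
carry_out([
  {"tx": 0,"ty": 0,"tz": 0,"twist": -0.05},
  {"tx": 0,"ty": 0,"tz": 0,"twist": -0.1},
  {"tx": 0,"ty": 0,"tz": 0,"twist": -0.1},
  {"tx": 0,"ty": 0,"tz": 0,"twist": -0.07},
  {"tx": 0,"ty": 0,"tz": 0,"twist": -0.029},
])

```text
t: 16.05
position: [0.5334, 0.2125, 0.0693]
ee_rot: [0.985, 0.172, -0.001, -0.001]
force: [-6.7, 1.7, 7.7]
gripper_width: 0.611
gripper_force: 63.4
```

Emit:
carry_out([
  {"tx": 0,"ty": 0,"tz": 0,"twist": 0},
  {"tx": 0,"ty": 0,"tz": 0,"twist": 0},
  {"tx": 0,"ty": 0,"tz": 0,"twist": 0},
  {"tx": 0,"ty": 0,"tz": 0,"twist": 0},
  {"tx": 0,"ty": 0,"tz": 0,"twist": 0},
])

```text
t: 16.68
position: [0.5334, 0.2125, 0.0693]
ee_rot: [0.985, 0.173, -0.001, -0.0]
force: [-6.8, 2.2, 8.2]
gripper_width: 0.612
gripper_force: 63.4
```

```bash
python3 - <<'E'
from h import *
s=readout.get_state();y=R.from_quat(s["ee_rot"]).as_matrix()[:,1];print(np.arctan2(y[1],y[0])+.176,s["q"],s["moment"],s["force"],s["gripper_force"])
im=optics.read_camera("wrist")[:,:,::-1]
sc=optics.read_camera("scene")[:,:,::-1]
A=cv2.resize(im[180:380,220:420],(400,400),interpolation=cv2.INTER_CUBIC)
B=cv2.resize(sc[100:200,370:470],(400,400),interpolation=cv2.INTER_CUBIC)
cv2.imwrite("pics/crop7.png",cv2.convertScaleAbs(np.hstack([A,B]),alpha=1.5))
E
```

```text
-1.0467884711165962 [1.74817032e-01 6.16918403e-01 1.54336946e+00 1.12421692e-03
 9.82872563e-01 1.39698042e+00] [ 0.24949878  1.16751253 -0.06577069] [-6.84895359  2.2301805   8.17605772] 63.381178385075145
```

View pics/crop7.png

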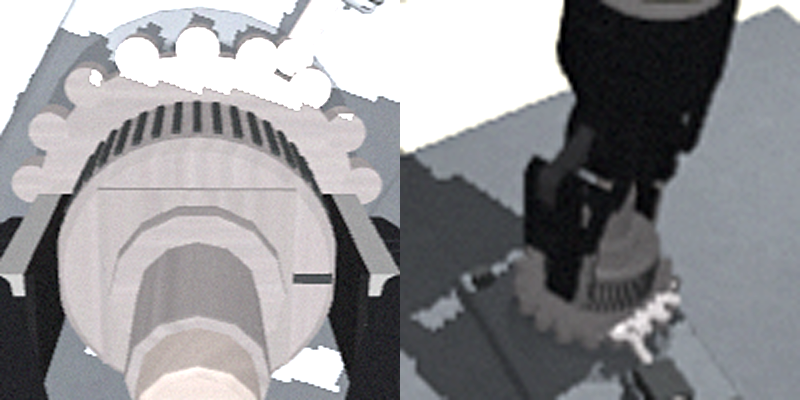

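The ring turned with the gripper without slipping: the engraved line at crop (312,278) is still along the tool's closing line. The arbor is seated, the measured turn is 1.0468 rad and the grip is 63 N, so I'll hand it in.

```bash
python3 -c "
from workcell import robot;print(robot.hand_in())"
```

```text
the job is handed in; nothing more can be done
None
```

The job is handed in, with no verdict returned: the arbor stands home in the bore, the ring is three clicks clockwise (1.0468 rad measured at the tool) and held at about 63 N, and the arm showed no sign of touching the bystanders, though I did not re-photograph them.

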